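Lock the pantry pull-out open, load a jar, release it

TASK

Draw the spring-closing pantry tray out to the left, feel for its catch and push the lock lever right down so that the tray stays open by itself, forcing nothing. Stand the short wide jar gently in the tray's empty bay and let go of it, then flick the lever fully up so that the tray runs all the way home with the jar still standing in it. Leave everything else as it is.

Things in the scene. Friction and masses are not known exactly. Their poses are not given: they have to be found in the camera images.
- unit: The fixed pull-out: white cubby on a base plate (plate local x -100..100, y -155..305 mm, 6 mm thick). Origin at table height under the middle of the closed tray. Its +y axis is the way the tray is drawn out (roughly to the robot's left); its -x side faces the robot
- roof_edge (a point): Corner of the cubby's roof nearest the lever, at the roof's underside (unit x -90, y -20 mm, 171 mm above the table). Roof: unit x -90..100, y -155..-20 mm, top 185 mm up; panels below it only at its +x and -y sides. It covers the empty bay of the closed tray
- rail_start (a point): On top of the flat steel strike rail, 20 mm above the table, on its middle line near its home end. The rail is 35 mm wide and runs from here at least 215 mm along the unit's +y on the robot's side of the tray; one slot 11.5 mm long (along y) goes through it
- tray (a joint): How far the wooden tray is out, m: 0 home, 0.185 end stop. Tray 158 x 238 mm, wall tops 52 mm above the table. A spring pulls it home with 3 to 5.5 N; a damper slows it to about 0.1 m/s. The lever's foot meets the rail's slot somewhere between 0.125 and 0.170: the rail is adjustable, the exact place differs each time and must be felt
- latch (a joint): Angle of the dark steel lock lever on the tray's robot side, rad: 0 fully raised (34 degrees above level), 0.6 fully down (level). Pushed down away from the slot it stops at about 0.35, its foot standing on the rail; held lightly down while the tray is drawn along, it drops in at the slot. Stiff hinge (about 2 N at the paddle), stays where it is left
- latch_hinge (a point): The lever's hinge point, 45 mm above the table. Its axis runs along the unit's y (the draw direction)
- latch_grip (a point): Middle of the paddle at the lever's free end, 70 mm from the hinge and 8 mm above the hinge line with the lever level (53 mm above the table; 91 mm when raised). Paddle 14 mm wide (along the unit's y), 30 mm long, 26 mm tall. Pinched from above, fingers closing along the unit's y, it swings between the pads and the tray is drawn by it. y axis: hinge axis; x axis: along the lever to the hinge
- latch_foot: The lever's foot, a steel blade 8 x 8 mm fixed under the lever, reaching 33 mm below the hinge line; origin on the lever 32 mm from the hinge. In the slot it has 1.75 mm play either way along the draw direction. It bears about twice the force put on the paddle; more than 40 N on it is forcing it
- bay (a point): Empty bay of the tray, cork floor 148 x 110 mm (its x by y, x across the draw direction), walls 30 mm high. Origin at the middle of its floor, 22 mm above the table. Under the cubby roof when the tray is home, open from above when drawn out
- jar: The short wide jar to load: amber glass, steel lid, 56 mm diameter, 75 mm high, about 0.28 kg; origin at the centre of its underside. Stands on the table to the robot's left
- tall_jar: Bystander: slim amber bottle with steel cap, 48 mm diameter, 120 mm high; origin under its centre
- carton: Bystander: cardboard carton 50 x 60 x 100 mm high; origin under its centre
- tin_a: Bystander: plain steel tin, 44 mm diameter, 50 mm high, standing in the other (+y) half of the tray and riding with it; origin under its centre
- tin_b: Bystander: like tin_a, beside it
- bowl: Bystander: white bowl, 120 mm across, 50 mm high; origin under its centre
- mug: Bystander: blue mug, 76 mm across, 85 mm high; origin under its centre
Not all that is in view belongs to the job. Leave any green, pink or red look-alike of the jar alone.

How it is judged:
By the outcome, as a careful person would: the job done as asked, in the order asked, and still so for the second after the job is handed in, with the robot touching nothing.
It also fails if it takes over 72 s, if anything falls off the work surface, if the arm or the gripper's body presses on something with over 40 N, if the wrist force passes 120 N, or if a joint passes its speed limit or range.

ROBOT

A 7-joint arm with a two-finger parallel gripper is mounted at the origin on the work surface. World frame = base frame: x ahead of the robot, y to its left, z up, the work surface at z = 0. Lengths are in m, angles in rad, forces in N, time in s.
With the tool pointing down it reaches from about 0.4 to 0.85 m from the base axis. Payload 4.4 kg.
Tool frame: the origin (TCP) lies between the finger pads; the fingertips stand 25 mm ahead of it and the grasp point (between the pads) lies 6 mm ahead of it (ctrl.tips_ahead is the distance from the TCP to the fingertips, in m); z points along the fingers, y is the line along which they close (so a half turn about z gives the same grasp; the last joint's range is limited). The gripper opens to 94 mm and grips with 3 to 60 N. Pads are 16 mm wide; open, the fingers measure 119 mm over their backs; the gripper's body (75 mm by 177 mm) begins 78 mm behind the grasp point.
Start: joints at [-1.283, 0.628, 0.038, 1.517, -0.027, 0.996, -0.02], TCP at [0.225, 0.61, 0.23] pointing down, gripper open.
Joint ranges: [-3.06, 3.06], [-0.37, 2.12], [-1.25, 1.32], [0.18, 2.47], [-1.1, 4.24], [0.23, 1.98], [-2.94, 2.94]. Speed limits (rad/s): [2.57, 2.57, 3.14, 3.14, 3.14, 3.14, 3.14].

INTERFACE

Orientations are given as a rotation vector (axis times angle).
In Python, from plant import ctrl, cams gives the robot as it stands.
- The arm moves only by the tool apply_moves, never from a script. Its argument "targets" is a list that holds one entry, the list of rows, each a list of 5 numbers: the opening in per cent of the stroke, from 0 (shut) to 100 (fully open), then the shift along the tool's x, y, z in mm, then the turn about the tool's z in rad. In form: [[[gripper, x, y, z, twist], ...]]. A call has 1 to 20 rows; each row is the pose to reach, as a shift and turn from the pose commanded when the call began, along the tool's axes at that moment; what a row does not reach only later rows make up. A row lasts 1/12 s, in which the tool goes at most 41.7 mm and 7.16 degrees, less where a joint would pass 70% of its speed; a pose out of reach is approached as far as the arm can. A call with a gripper value outside its range is refused whole. The fingers move at their own pace and stop on an object; "force" is the grip in N (left out, the last holds). Time passes only in rows, so rows that repeat a pose let the fingers close. It gives the time, the measured TCP pose, the force, the opening and the grip force at its end, in the units of the state.
- ctrl.sense(): the state, without advancing time (a new reading comes with each control period).
- cams.get_image(name): name is "scene" or "top" or "wrist"; returns the picture (420x560x3 uint8, red, green, blue); there is no depth.
- cams.camera_info(name): a dict with "fov_y" (degrees; the focal length in pixels is half the picture's height over the tangent of half this angle, whatever the lens; pixels are square), "cx", "cy" (the principal point, pixels), "D" ([k1, k2, p1, p2, k3] as OpenCV has them; the pictures are not rectified), "T" (4x4, takes a point from camera to world coordinates); the wrist camera has in their place "hand_eye" (4x4, takes a point from camera to tool coordinates, whose origin is the TCP and whose axes are the flange's). Camera axes: x right, y up, looking along -z (the intrinsics and any distortion apply to the point x, -y, -z); pixel columns grow to the right and rows downward; lengths in m; the calibration is good to about 2 mm. A picture is of the moment at which its call begins: read the wrist's pose just before it. camera_info takes no time and is no camera call.
- ctrl.close_job(): hands the job in; it is judged then, once.
The state is a dict: "clock": time; "joint_pos": joint angles; "joint_vel": joint speeds; "effort": joint torques, N m; "tcp_pos": TCP position; "orientation": TCP orientation; "force": force on the tool from outside, world axes, zero at the start; "torque": the same for the moment, N m; "width": opening from 0.0 (shut) to 1.0 (fully open); "grip_force": force on a finger pad.
Only numpy, scipy, OpenCV 4.12 (cv2) and the standard library are available. Lean on these libraries where they do the work, as an engineer would, in place of code of your own. Each camera call takes 0.05 s, during which the arm holds its last target. There are 200 camera calls.

## Working session

There is one attempt and no reset: what is moved stays moved. The work goes in short steps, Python scripts to look and compute and a tool call to move; the robot and the scene stay as the last step left them, time stands still between calls to the robot, and variables do not carry over. Pictures are saved under pics/ and viewed, at most 13 in all, crops included, and the job is handed in when it is done.

Besides the shell and the picture viewer there is one more tool, called as name(argument=value, ...), one argument or row to a line, values as JSON. apply_moves: Moves the arm, as the interface text tells. Its arguments: {"type":"object","properties":{"targets":{"type":"array","items":{"type":"array","items":{"type":"array","items":{"type":"number"}}}},"force":{"type":"number"}},"required":["targets"]}

```bash
ls; mkdir -p pics; python3 - <<'E'
from plant import ctrl,cams
import cv2
s=ctrl.sense();print({k:s[k] for k in('clock','tcp_pos','orientation','force','width')})
for n in('scene','top'):
    cv2.imwrite(f'pics/{n}0.png',cams.get_image(n)[:,:,::-1]);i=cams.camera_info(n);print(n,i)
print(cams.camera_info('wrist'))
E
```

```text
pics
{'clock': 0.0, 'tcp_pos': array([0.22498555, 0.60917004, 0.22957311]), 'orientation': array([-5.52799079e-01, -3.09226671e+00,  2.87382722e-03]), 'force': array([ 0.723119  ,  0.47078074, -0.43507501]), 'width': 1.0038091183333409}
scene {'fov_y': 50.01185177184783, 'cx': 288.3312160393345, 'cy': 210.6658976230898, 'D': array([-0.00903143,  0.        ,  0.        ,  0.        ,  0.        ]), 'T': array([[ 0.10889431, -0.82868822,  0.54901536,  1.17472765],
       [ 0.99400744,  0.0854682 , -0.06814975, -0.11394234],
       [ 0.00955153,  0.55314648,  0.83302926,  1.11427556],
       [ 0.        ,  0.        ,  0.        ,  1.        ]])}
top {'fov_y': 57.375618656520984, 'cx': 282.89824122354395, 'cy': 209.9780283684641, 'D': array([-0.0725921,  0.       ,  0.       ,  0.       ,  0.       ]), 'T': array([[ 0.02199055,  0.99934758, -0.02865006,  0.47240407],
       [-0.99970285,  0.0222818 ,  0.00988642, -0.02847217],
       [ 0.01051834,  0.02842414,  0.99954061,  1.04947492],
       [ 0.        ,  0.        ,  0.        ,  1.        ]])}
{'fov_y': 67.3266272456426, 'cx': 279.10395929112394, 'cy': 211.58821574918264, 'D': array([0.01853273, 0.        , 0.        , 0.        , 0.        ]), 'hand_eye': array([[ 1.46280107e-03,  9.66399054e-01,  2.57042269e-01,
         7.47233963e-02],
       [ 9.99998928e-01, -1.43079087e-03, -3.11561802e-04,
        -4.63315384e-04],
       [ 6.66807012e-05,  2.57042449e-01, -9.66400111e-01,
        -1.53785668e-01],
       [ 0.00000000e+00,  0.00000000e+00,  0.00000000e+00,
         1.00000000e+00]])}
```

View pics/scene0.png

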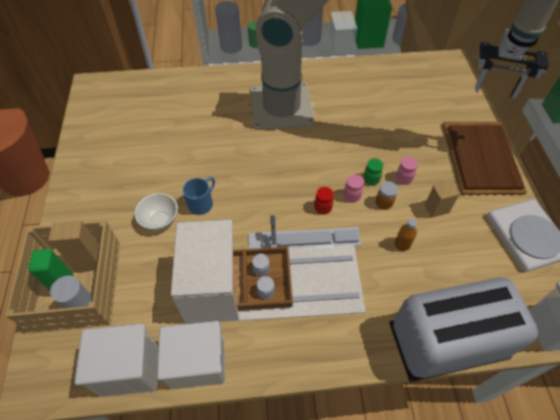

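View pics/top0.png

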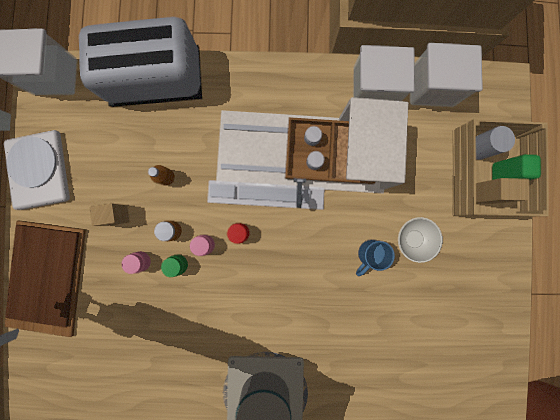

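Top view: the cubby roof is at (378,140), the tray at (320,150) and the lever around (303,193). Jar candidates (top-view pixels): amber with steel lid (167,231), pinks (202,245) and (135,263), green (175,266), red (237,233), slim bottle (160,175). The short wide amber one at (167,231) fits the description. I'll confirm it in a crop.

```bash
cat > h.py <<'E'
import numpy as np,cv2
from plant import ctrl,cams
from scipy.spatial.transform import Rotation as R
def cam(n,s=None):
    i=cams.camera_info(n); f=210/np.tan(np.radians(i['fov_y']/2))
    K=np.array([[f,0,i['cx']],[0,f,i['cy']],[0,0,1]])
    if n=='wrist':
        s=s or ctrl.sense(); T=np.eye(4);T[:3,:3]=R.from_rotvec(s['orientation']).as_matrix();T[:3,3]=s['tcp_pos'];T=T@i['hand_eye']
    else:T=i['T']
    return K,i['D'],T
def ray(c,p):
    K,D,T=c;u=cv2.undistortPoints(np.array([[p]],float),K,D)[0,0]
    return T[:3,3],T[:3,:3]@np.array([u[0],-u[1],-1])
def plane(c,p,z):
    o,d=ray(c,p);return o+d*(z-o[2])/d[2]
def proj(c,P):
    K,D,T=c;q=T[:3,:3].T@(np.array(P,float)-T[:3,3]);q=q*[1,-1,-1]
    return cv2.projectPoints(q.reshape(1,1,3),np.zeros(3),np.zeros(3),K,D)[0][0,0]
def tri(c1,p1,c2,p2):
    o1,d1=ray(c1,p1);o2,d2=ray(c2,p2);t=np.linalg.lstsq(np.c_[d1,-d2],o2-o1,rcond=None)[0]
    a=o1+d1*t[0];b=o2+d2*t[1];return (a+b)/2,np.linalg.norm(a-b)
E
python3 - <<'E'
import cv2,numpy as np
t=cv2.imread('pics/top0.png');s=cv2.imread('pics/scene0.png')
a=cv2.resize(t[90:215,200:360],(640,500),interpolation=cv2.INTER_CUBIC)
cv2.imwrite('pics/c1.png',cv2.resize(t[95:215,200:420],(792,432),interpolation=cv2.INTER_CUBIC))
b=cv2.resize(s[150:270,310:460],(450,360),interpolation=cv2.INTER_CUBIC)
c=cv2.resize(s[210:300,235:320],(340,360),interpolation=cv2.INTER_CUBIC)
cv2.imwrite('pics/c2.png',np.hstack([b,c]))
E
```

```text
(no output)
```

View pics/c1.png

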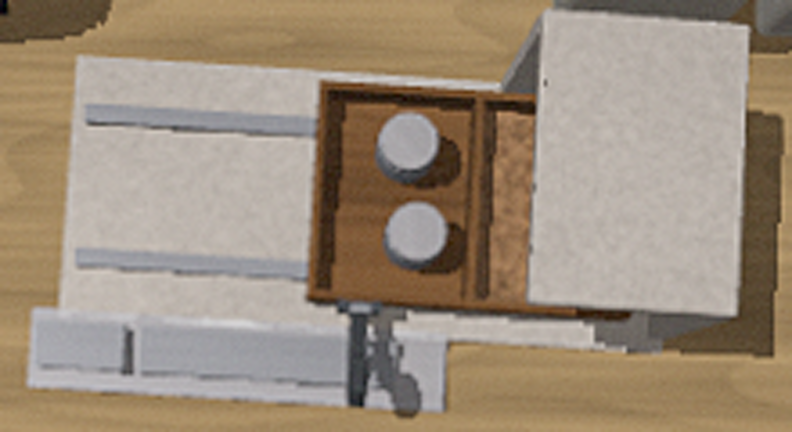

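View pics/c2.png

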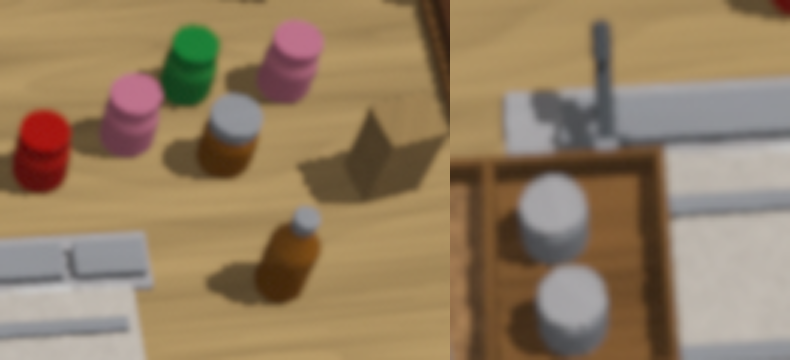

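The crops confirm the amber steel-lidded jar. They also show the rail slot at crop (128,350) and the paddle at (355,395). Next I'll fit the unit pose.

```bash
python3 - <<'E'
from h import *
t=cam('top');s=cam('scene')
P=lambda c:(200+c[0]/3.6-.4,95+c[1]/3.6-.4)
L=[((78,57),(100,305,6)),((548,10),(100,-20,185)),((748,27),(100,-155,185)),((740,316),(-90,-155,185)),((528,302),(-90,-20,185)),((320,82),(79,119,52)),((308,299),(-79,119,52))]
W=np.array([plane(t,P(c),u[2]/1000)[:2] for c,u in L]);U=np.array([u[:2] for c,u in L])/1000
Uc=U-U.mean(0);Wc=W-W.mean(0)
a=np.arctan2((Uc[:,0]*Wc[:,1]-Uc[:,1]*Wc[:,0]).sum(),(Uc*Wc).sum())
M=np.array([[np.cos(a),-np.sin(a)],[np.sin(a),np.cos(a)]]);o=W.mean(0)-M@U.mean(0)
print('yaw',a,'origin',o,'res mm',((M@U.T).T+o-W)*1000)
inv=lambda w:M.T@(w[:2]-o)*1000
for n,c,z in [('slot',(128,350),.02),('rail far L',(36,330),.02),('paddle',(355,398),.1),('lever root',(358,310),.06)]:
    w=plane(t,P(c),z);print(n,w,inv(w))
sp=lambda c:(235+(c[0]-450)/4-.4,210+c[1]/4-.4)
for pt,ps in [((355,398),(600,32))]:
    w,e=tri(t,P(pt),s,sp(ps));print('paddle tri',w,e,inv(w))
jl=(310+236/3-.4,150+117/3-.4)
print('jar lid', plane(t,(167,231),.075), plane(s,jl,.075),tri(t,(167,231),s,jl))
for n,p,h in [('bottle',(155,173),.12),('carton',(102,214),.1),('pink',(202,245),.075),('mug',(377,255),.085),('red',(237,233),.075),('green',(175,266),.075)]: print(n,plane(t,p,h))
E
```

```text
yaw -0.03885304420253096 origin [ 0.66092615 -0.16344634] res mm [[-0.10290422  0.44803135]
 [ 0.65030541  2.32018212]
 [ 1.79967471 -2.96198457]
 [-1.48128212 -0.02397098]
 [-1.6148015  -0.76061064]
 [-0.41824485  0.07618395]
 [ 1.16725256  0.90216877]]
slot [0.54785096 0.09069526 0.02      ] [-122.86154165  249.55759212]
rail far L [0.56133333 0.15995847 0.02      ] [-112.07975929  319.29222827]
paddle [ 0.51241427 -0.07553041  0.1       ] [-151.81474538   82.08089075]
lever root [ 0.57744312 -0.07836619  0.06      ] [-86.7248237  81.7731864]
paddle tri [ 0.5131454  -0.0761707   0.08321454] 0.0003858513082319656 [-151.05929796   81.46948526]
jar lid [0.44022711 0.25573209 0.075     ] [0.44359243 0.26500502 0.075     ] (array([0.44049985, 0.26195737, 0.07001707]), np.float64(0.009212349135365259))
bottle [0.58243073 0.27671014 0.12      ]
carton [0.47945001 0.41477046 0.1       ]
pink [0.40685902 0.16521271 0.075     ]
mug [ 0.3915986  -0.27818072  0.085     ]
red [0.43934313 0.07698899 0.075     ]
green [0.35184149 0.23288758 0.075     ]
```

apply_moves(
  targets=[
    [[50, -514, -539, 30, -0.316], [50, -514, -539, 30, -0.316], [50, -514, -539, 30, -0.316], [50, -514, -539, 30, -0.316], [50, -514, -539, 30, -0.316], [50, -514, -539, 30, -0.316], [50, -514, -539, 30, -0.316], [50, -514, -539, 30, -0.316], [50, -514, -539, 30, -0.316], [50, -514, -539, 30, -0.316], [50, -514, -539, 30, -0.316], [50, -514, -539, 30, -0.316], [50, -514, -539, 30, -0.316], [50, -514, -539, 30, -0.316], [50, -514, -539, 30, -0.316], [50, -514, -539, 30, -0.316], [50, -514, -539, 30, -0.316], [50, -514, -539, 30, -0.316], [50, -514, -539, 30, -0.316], [50, -514, -539, 30, -0.316]],
  ],
)

```text
clock: 1.77
tcp_pos: [0.5206, -0.0765, 0.1999]
orientation: [-0.067, -3.14, 0.001]
force: [-0.7, 0.8, 0.5]
width: 0.5
grip_force: 0.0
```

```bash
python3 - <<'E'
from h import *
s=ctrl.sense();print(s['clock'],s['tcp_pos'],s['orientation'])
im=cams.get_image('wrist');cv2.imwrite('pics/w1.png',im[:,:,::-1])
E
```

```text
1.7667 [ 0.5205603  -0.07650451  0.19986389] [-6.74707071e-02 -3.14003984e+00  9.48546178e-04]
```

View pics/w1.png

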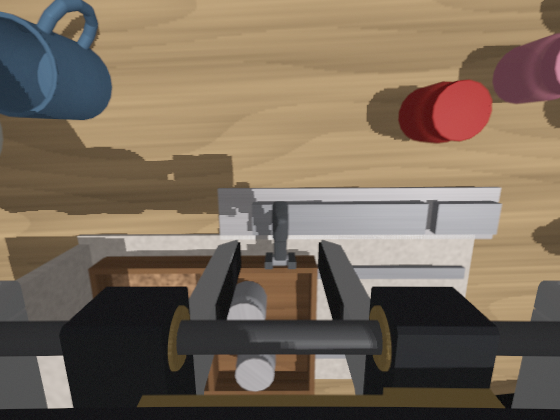

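Wrist view: the lever runs from its hinge at (280,258) to the paddle's far end near (281,205). It sits midway between the fingers. The slot is at (432,217).

```bash
python3 - <<'E'
from h import *
c=cam('wrist');o=np.array([.66093,-.16345]);a=-.03885
M=np.array([[np.cos(a),-np.sin(a)],[np.sin(a),np.cos(a)]])
for n,p,z in [('hinge',(280,258),.045),('paddle tipTop',(281,203),.105),('slot c',(432,217),.02),('slot lo',(427,217),.02),('slot hi',(437,217),.02),('foot/rail edge near',(350,203),.02),('rail edge far',(350,233),.02)]:
    w=plane(c,p,z);print(n,w,M.T@(w[:2]-o)*1000)
for ux in (-140,-145,-150):
    w=M@np.array([ux,82])/1000+o;print(ux,w,proj(c,[*w,.091]))
E
```

```text
hinge [ 0.57765073 -0.07564962  0.045     ] [-86.62661265  84.49953871]
paddle tipTop [ 0.50408295 -0.07227645  0.105     ] [-160.26989884   85.01277779]
slot c [0.54617606 0.09220977 0.02      ] [-124.59723619  251.00978906]
slot lo [0.54597105 0.0867807  0.02      ] [-124.59122459  245.57685688]
slot hi [0.54638084 0.09763436 0.02      ] [-124.60329754  256.43824024]
foot/rail edge near [0.52696472 0.00240299 0.02      ] [-140.30596704  160.52460138]
rail edge far [0.56133539 0.00306349 0.02      ] [-105.98688205  162.51956439]
-140 [ 0.52422054 -0.07607424] [277.38208984 222.0011134 ]
-145 [ 0.51922431 -0.07588004] [277.37906318 216.46557763]
-150 [ 0.51422808 -0.07568584] [277.37598813 210.87812548]
```

apply_moves(
  targets=[
    [[50, 1, 2.5, 40, 0], [50, 1, 2.5, 80, 0], [50, 1, 2.5, 103, 0], [50, 1, 2.5, 103, 0], [5, 1, 2.5, 103, 0], [5, 1, 2.5, 103, 0], [5, 1, 2.5, 103, 0], [5, 1, 2.5, 103, 0], [5, 1, 2.5, 103, 0], [5, 1, 2.5, 103, 0]],
  ],
  force=12,
)

```text
clock: 2.65
tcp_pos: [0.5205, -0.0731, 0.0987]
orientation: [0.062, 3.138, -0.003]
force: [-2.1, -3.4, 4.3]
width: 0.145
grip_force: 12.0
```

apply_moves(
  targets=[
    [[5, 0, 8, 0, 0], [5, 0, 16, 0, 0], [5, 0, 24, 0, 0], [5, 0, 32, 0, 0], [5, 0, 40, 0, 0], [5, 0, 48, 0, 0], [5, 0, 56, 0, 0], [5, 0, 64, 0, 0], [5, 0, 72, 0, 0], [5, 0, 80, 0, 0], [5, 0, 88, 0, 0], [5, 0, 96, 0, 0], [5, 0, 104, 0, 0], [5, 0, 112, 0, 0], [5, 0, 120, 0, 0], [5, 0, 120, 0, 0]],
  ],
)

```text
clock: 3.98
tcp_pos: [0.5249, 0.048, 0.0981]
orientation: [0.06, 3.139, -0.002]
force: [-0.3, -4.5, 2.7]
width: 0.148
grip_force: 12.0
```

apply_moves(
  targets=[
    [[5, 3.5, 0, 5, 0], [5, 7, 0, 10, 0], [5, 10, 0, 15, 0], [5, 12, 0, 19, 0], [5, 12, 0, 19, 0]],
  ],
)

```text
clock: 4.4
tcp_pos: [0.5123, 0.0482, 0.0777]
orientation: [0.061, 3.14, -0.001]
force: [2.3, -5.2, -1.8]
width: 0.15
grip_force: 12.0
```

apply_moves(
  targets=[
    [[5, 0.5, 0, 2, 0], [5, 0.5, 0, 2, 0], [5, 0.5, 0, 4, 0], [5, 0.5, 0, 4, 0]],
  ],
)

```text
clock: 4.73
tcp_pos: [0.5114, 0.0482, 0.0747]
orientation: [-0.061, -3.141, 0.001]
force: [0.4, -5.1, 8.0]
width: 0.146
grip_force: 12.0
```

apply_moves(
  targets=[
    [[5, 0, 4, 0, 0], [5, 0, 8, 0, 0], [5, 0, 12, 0, 0], [5, 0, 16, 0, 0], [5, 0, 20, 0, 0], [5, 0, 24, 0, 0], [5, 0, 28, 0, 0], [5, 0, 32, 0, 0], [5, 0, 35, 0, 0], [5, 0, 37, 0, 0], [5, 0, 38, 0, 0], [5, 0, 38, 0, 0]],
  ],
)

```text
clock: 5.73
tcp_pos: [0.5128, 0.0818, 0.0746]
orientation: [-0.066, -3.14, 0.009]
force: [-0.5, -13.9, 9.1]
width: 0.15
grip_force: 12.0
```

apply_moves(
  targets=[
    [[5, 0, 0, 0, 0], [5, 0, 0, 0, 0]],
  ],
)

```text
clock: 5.9
tcp_pos: [0.5128, 0.0818, 0.0746]
orientation: [-0.066, -3.14, 0.008]
force: [0.3, -14.2, 9.6]
width: 0.151
grip_force: 12.0
```

```bash
python3 - <<'E'
from h import *
c=cam('wrist');cv2.imwrite('pics/w2.png',cams.get_image('wrist')[:,:,::-1])
s=ctrl.sense();print(s['tcp_pos'],s['force'],s['torque'],s['orientation'])
E
```

```text
[0.51282598 0.08180103 0.07466745] [ -0.12571797 -13.69216176   9.41579339] [-3.06699701e+00 -1.39013037e-01 -2.95959579e-03] [-0.06576386 -3.14003446  0.0082511 ]
```

View pics/w2.png

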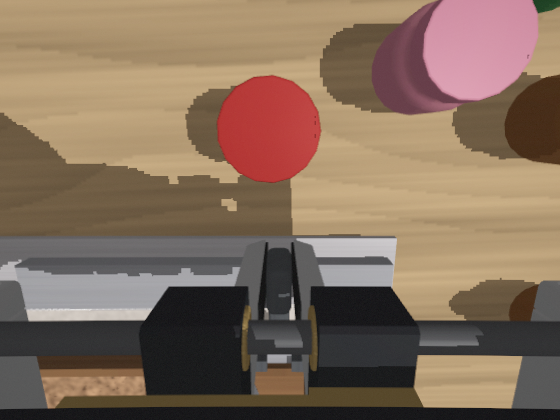

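apply_moves(
  targets=[
    [[5, 0, 1, 0, 0], [5, 0, 2, 0, 0], [5, 0, 3, 0, 0], [5, 0, 4, 0, 0], [5, 0, 5, 0, 0], [5, 0, 6, 0, 0], [5, 0, 6, 0, 0]],
  ],
)

```text
clock: 6.53
tcp_pos: [0.513, 0.0915, 0.0742]
orientation: [-0.062, -3.14, 0.002]
force: [1.0, -6.3, 3.3]
width: 0.153
grip_force: 12.0
```

apply_moves(
  targets=[
    [[5, 1, 0, 1.5, 0], [5, 1, 0, 3, 0], [5, 1, 0, 3, 0]],
  ],
)

```text
clock: 6.78
tcp_pos: [0.5117, 0.0917, 0.0709]
orientation: [-0.061, -3.14, 0.002]
force: [1.1, -6.0, 0.4]
width: 0.144
grip_force: 12.0
```

apply_moves(
  targets=[
    [[5, 0.5, 0, 2, 0], [5, 1, 0, 4, 0], [5, 1.5, 0, 6, 0], [5, 1.5, 0, 6, 0]],
  ],
)

```text
clock: 7.12
tcp_pos: [0.51, 0.0918, 0.0647]
orientation: [-0.061, -3.139, 0.002]
force: [1.5, -5.2, -0.8]
width: 0.145
grip_force: 12.0
```

apply_moves(
  targets=[
    [[5, 0.5, 0, 2, 0], [5, 0.5, 0, 4, 0], [5, 0.5, 0, 5, 0], [5, 0.5, 0, 7, 0], [5, 0.5, 0, 7, 0]],
  ],
)

```text
clock: 7.53
tcp_pos: [0.5087, 0.0918, 0.0576]
orientation: [-0.061, -3.138, 0.002]
force: [-0.5, -4.9, -0.5]
width: 0.15
grip_force: 12.0
```

apply_moves(
  targets=[
    [[5, 0, 0, 2, 0], [5, 0, 0, 4, 0], [5, 0, 0, 4, 0]],
  ],
)

```text
clock: 7.78
tcp_pos: [0.5089, 0.0919, 0.0546]
orientation: [-0.061, -3.138, 0.002]
force: [-2.5, -6.3, 11.6]
width: 0.149
grip_force: 12.0
```

```bash
python3 - <<'E'
from h import *
b=cams.get_image('scene');cv2.imwrite('pics/s2.png',cv2.resize(b[150:320,160:420],(780,510),interpolation=cv2.INTER_CUBIC)[:,:,::-1])
E
```

```text
(no output)
```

View pics/s2.png

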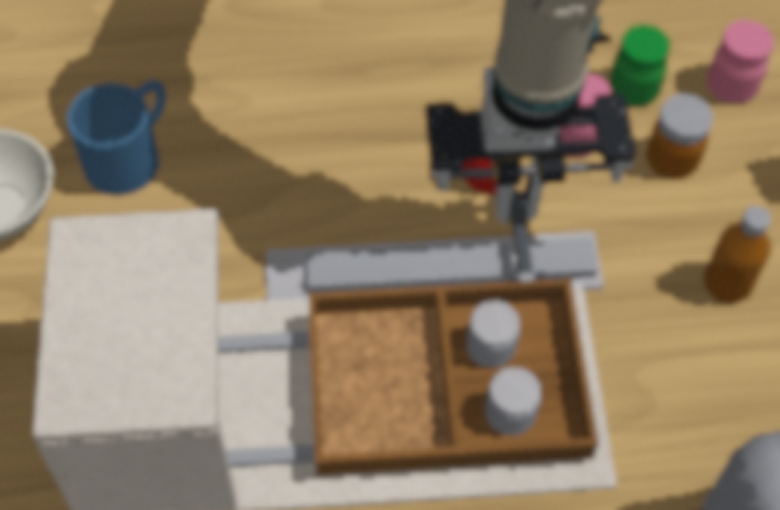

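The tray is drawn out and the lever is down on a stop. I'll test whether it holds by easing the pull back.

apply_moves(
  targets=[
    [[5, 0, -1, -2, 0], [5, 0, -2, -2, 0], [5, 0, -4, -2, 0], [5, 0, -5, -2, 0], [5, 0, -5, -2, 0]],
  ],
)

```text
clock: 8.25
tcp_pos: [0.5089, 0.0888, 0.056]
orientation: [-0.058, -3.139, -0.001]
force: [-1.4, -1.5, -1.0]
width: 0.152
grip_force: 12.0
```

apply_moves(
  targets=[
    [[45, 0, 0, 0, 0], [45, 0, 0, 0, 0], [45, 0, 0, 0, 0], [45, 0, 0, -30, 0], [45, 0, 0, -65, 0], [45, 0, 0, -100, 0], [60, 20, 40, -140, -0.1], [78, 40, 80, -144, -0.2], [78, 60, 120, -144, -0.3], [78, 75, 160, -144, -0.4], [78, 75, 167, -144, -0.5], [78, 75, 167, -144, -0.6], [78, 75, 167, -144, -0.7], [78, 75, 167, -144, -0.8], [78, 75, 167, -144, -0.8], [78, 75, 167, -144, -0.8]],
  ],
)

```text
clock: 9.58
tcp_pos: [0.4417, 0.258, 0.2006]
orientation: [-1.164, 2.917, 0.001]
force: [0.5, -0.6, -0.0]
width: 0.784
grip_force: 0.0
```

```bash
python3 - <<'E'
from h import *
s=ctrl.sense();c=cam('wrist',s);im=cams.get_image('wrist');t=cams.get_image('top')
print(s['clock'],s['tcp_pos'],s['orientation'],s['joint_pos'][6])
cv2.imwrite('pics/w3.png',im[:,:,::-1]);cv2.imwrite('pics/t3.png',t[:,:,::-1])
a=cv2.resize(t[90:290,140:330],(532,560))
cv2.imwrite('pics/v3.png',np.hstack([cv2.resize(t[95:215,200:340],(400,343)),cv2.resize(im,(400,300))[:].copy() if 0 else cv2.copyMakeBorder(cv2.resize(im,(400,300)),0,43,0,0,cv2.BORDER_CONSTANT)])[:,:,::-1])
print(proj(c,[.4405,.26,.075]))
E
```

```text
9.5833 [0.44169848 0.25804933 0.20058667] [-1.16438043e+00  2.91726777e+00  9.01853286e-04] 1.6234206883709632
[281.466862   212.81406954]
```

View pics/v3.png

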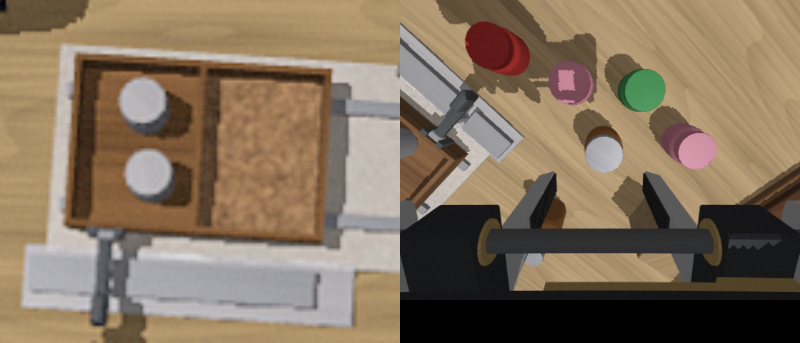

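Tray stays open with the lever down, and the jar lid is at wrist pixel (286,214). I'll measure the jar and bay.

```bash
python3 - <<'E'
from h import *
s=ctrl.sense();c=cam('wrist',s);im=cv2.imread('pics/w3.png')
h=cv2.cvtColor(im,cv2.COLOR_BGR2HSV)
m=((h[...,1]<40)&(h[...,2]>120)).astype(np.uint8)*255
cs,_=cv2.findContours(m,cv2.RETR_EXTERNAL,cv2.CHAIN_APPROX_NONE)
for k in cs:
    if cv2.pointPolygonTest(k,(284,214),False)>0:
        p,r=cv2.minEnclosingCircle(k);j=plane(c,p,.075);print('lid',p,r,j)
a=-.03885;o=np.array([.66093,-.16345]);M=np.array([[np.cos(a),-np.sin(a)],[np.sin(a),np.cos(a)]])
t=cam('top');P=lambda q:(200+q[0]/2.857-.4,95+q[1]/2.857-.4)
for n,q,z in [('A',(331,69),.052),('B',(324,243),.052),('div',(205,150),.052),('C',(77,55),.052),('D',(66,229),.052)]:
    w=plane(t,P(q),z);print(n,w,M.T@(w[:2]-o)*1000)
Rm=R.from_rotvec(s['orientation']).as_matrix()
print('tool axes',Rm[:,0],Rm[:,1]);print('to jar (tool mm)',Rm.T@(j-s['tcp_pos'])*1000)
E
```

```text
lid (285.3805847167969, 215.58209228515625) 26.622793197631836 [0.43993872 0.26409657 0.075     ]
A [ 0.74312695 -0.11875505  0.052     ] [80.3989691  47.85377513]
B [ 0.5819275  -0.11518392  0.052     ] [-80.81755349  45.16118048]
div [ 0.66489445 -0.00451125  0.052     ] [ -2.21175675 158.97279885]
C [0.75067438 0.11546633 0.052     ] [ 78.8434898  282.19155666]
D [0.58941348 0.12071697 0.052     ] [-82.49966164 281.17482608]
tool axes [-7.25095740e-01 -6.88647985e-01 -3.47287846e-04] [-6.88648035e-01  7.25095775e-01  3.55359120e-05]
to jar (tool mm) [ -2.99833242   5.80515302 125.52434422]
```

apply_moves(
  targets=[
    [[78, -3, 6, 30, 0], [78, -3, 6, 65, 0], [78, -3, 6, 100, 0], [78, -3, 6, 130, 0], [78, -3, 6, 146, 0], [78, -3, 6, 146, 0], [50, -3, 6, 146, 0], [50, -3, 6, 146, 0], [50, -3, 6, 146, 0], [50, -3, 6, 146, 0], [50, -3, 6, 146, 0], [50, -3, 6, 146, 0]],
  ],
  force=20,
)

```text
clock: 10.68
tcp_pos: [0.4406, 0.2648, 0.0559]
orientation: [-1.167, 2.914, 0.001]
force: [-0.8, 0.3, 6.5]
width: 0.587
grip_force: 20.0
```

apply_moves(
  targets=[
    [[50, 0, 0, -20, 0], [50, 0, 0, -45, 0], [50, 0, 0, -75, 0], [50, 3, -20, -100, 0], [50, 8, -48, -110, 0], [50, 12, -77, -110, 0], [50, 17, -106, -110, 0], [50, 21, -135, -110, 0], [50, 26, -164, -110, 0], [50, 30, -193, -110, 0], [50, 35, -222, -110, 0], [50, 39, -251, -110, 0], [50, 44, -280, -110, 0], [50, 48, -309, -110, 0], [50, 53, -338, -110, 0], [50, 57, -365, -110, 0], [50, 60, -382, -110, 0], [50, 61, -390, -110, 0], [50, 61, -390, -110, 0]],
  ],
)

```text
clock: 12.27
tcp_pos: [0.6647, -0.0626, 0.1638]
orientation: [1.163, -2.917, 0.001]
force: [-0.4, -0.2, -4.1]
width: 0.588
grip_force: 20.0
```

```bash
python3 - <<'E'
from h import *
s=ctrl.sense();print(s['tcp_pos'],s['width'],s['force'])
t=cams.get_image('top');b=cams.get_image('scene')
cv2.imwrite('pics/v4.png',np.hstack([cv2.resize(t[95:235,200:360],(400,350)),cv2.resize(b[170:310,210:370],(400,350))])[:,:,::-1])
E
```

```text
[ 0.66469656 -0.06257971  0.16375344] 0.5882953338261119 [-0.4030525  -0.15756083 -4.06581458]
```

View pics/v4.png

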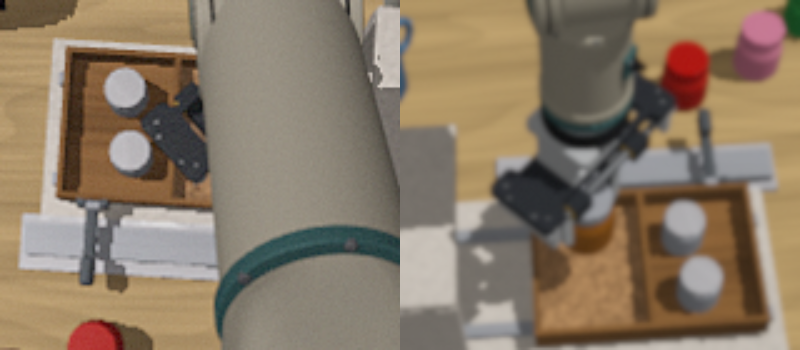

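The jar is in the grip above the bay. The tray is still open and the lever down, so I'll lower it.

apply_moves(
  targets=[
    [[50, 0, 2, 15, 0], [50, 0, 2, 35, 0], [50, 0, 2, 55, 0], [50, 0, 2, 70, 0], [50, 0, 2, 78, 0], [50, 0, 2, 81, 0], [50, 0, 2, 82, 0], [50, 0, 2, 82, 0]],
  ],
)

```text
clock: 13.03
tcp_pos: [0.6638, -0.0578, 0.0832]
orientation: [-1.169, 2.915, -0.0]
force: [0.1, 1.0, -3.8]
width: 0.588
grip_force: 20.0
```

apply_moves(
  targets=[
    [[50, 0, 0, 1, 0], [50, 0, 0, 2, 0], [50, 0, 0, 3, 0], [50, 0, 0, 4, 0], [50, 0, 0, 4, 0]],
  ],
)

```text
clock: 13.45
tcp_pos: [0.6633, -0.0587, 0.0784]
orientation: [1.168, -2.916, -0.0]
force: [-0.9, 0.1, -3.6]
width: 0.589
grip_force: 20.0
```

apply_moves(
  targets=[
    [[50, 0, 0, 0.5, 0], [50, 0, 0, 1, 0], [50, 0, 0, 1.5, 0], [50, 0, 0, 1.5, 0]],
  ],
)

```text
clock: 13.78
tcp_pos: [0.6634, -0.0587, 0.0779]
orientation: [1.168, -2.916, 0.0]
force: [-2.5, 0.7, 4.8]
width: 0.59
grip_force: 20.0
```

apply_moves(
  targets=[
    [[62, 0, 0, -1, 0], [66, 0, 0, -1, 0], [72, 0, 0, -1, 0], [75, 0, 0, -1, 0], [75, 0, 0, -1, 0], [75, 0, 0, -10, 0], [75, 0, 0, -30, 0], [75, 0, 0, -60, 0], [75, 0, 0, -95, 0], [75, 0, 0, -120, 0], [60, 1, 25, -122, 0.1], [45, 3, 60, -122, 0.2], [45, 5, 100, -122, 0.3], [45, 6, 140, -122, 0.4], [45, 8, 180, -122, 0.5], [45, 9, 207, -122, 0.6], [45, 9, 214, -122, 0.7], [45, 9, 214, -122, 0.8], [45, 9, 214, -122, 0.8], [45, 9, 214, -122, 0.8]],
  ],
  force=12,
)

```text
clock: 15.45
tcp_pos: [0.5095, 0.0902, 0.1996]
orientation: [0.055, 3.14, 0.0]
force: [0.6, -1.4, 0.1]
width: 0.449
grip_force: 0.0
```

```bash
python3 - <<'E'
from h import *
s=ctrl.sense();print(s['clock'],s['tcp_pos'],s['orientation'])
t=cams.get_image('top');b=cams.get_image('scene');w=cams.get_image('wrist')
cv2.imwrite('pics/w5.png',w[:,:,::-1])
cv2.imwrite('pics/v5.png',np.hstack([cv2.resize(w,(420,315)),cv2.resize(b[170:310,210:370],(360,315))])[:,:,::-1])
E
```

```text
15.45 [0.50949029 0.09017519 0.19958906] [5.45507143e-02 3.13991710e+00 3.21356397e-05]
```

View pics/v5.png

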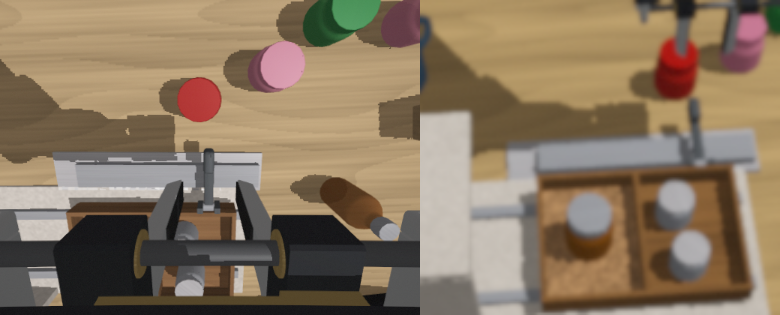

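Jar stands in the bay, and the paddle at (209,160) is between the fingers. I'll pinch the lever.

apply_moves(
  targets=[
    [[45, 0, 0, 40, 0], [45, 0, 0, 80, 0], [45, 0, 0, 115, 0], [45, 0, 0, 135, 0], [45, 0, 0, 139, 0], [45, 0, 0, 139, 0], [5, 0, 0, 139, 0], [5, 0, 0, 139, 0], [5, 0, 0, 139, 0], [5, 0, 0, 139, 0], [5, 0, 0, 139, 0], [5, 0, 0, 139, 0]],
  ],
  force=12,
)

```text
clock: 16.6
tcp_pos: [0.5098, 0.0889, 0.0608]
orientation: [0.061, 3.139, -0.001]
force: [-0.5, -3.2, 3.0]
width: 0.146
grip_force: 12.0
```

apply_moves(
  targets=[
    [[5, 0, 2, 0, 0], [5, 0, 3.5, 0, 0], [5, 0, 3.5, 0, 0], [5, -1, 3.5, -4, 0], [5, -1.7, 3.5, -8, 0], [5, -2.5, 3.5, -12, 0], [5, -4, 3.5, -16, 0], [5, -5.5, 3.5, -20, 0], [5, -7, 3.5, -24, 0], [5, -9, 3.5, -28, 0], [5, -12, 3.5, -32, 0], [5, -14.5, 3.5, -36, 0], [5, -17, 3.5, -39, 0], [5, -17, 3.5, -39, 0]],
  ],
  force=15,
)

```text
clock: 17.77
tcp_pos: [0.5239, 0.0909, 0.0985]
orientation: [-0.061, -3.136, 0.004]
force: [-2.1, -6.0, 1.1]
width: 0.149
grip_force: 15.0
```

apply_moves(
  targets=[
    [[5, -1, 0, -2, 0], [5, -2, 0, -4, 0], [5, -2, 0, -4, 0]],
  ],
)

```text
clock: 18.02
tcp_pos: [0.5266, 0.0907, 0.1023]
orientation: [-0.061, -3.137, 0.004]
force: [-0.3, -5.1, -1.1]
width: 0.149
grip_force: 15.0
```

apply_moves(
  targets=[
    [[5, -1, 0, -2, 0], [5, -2, 0, -4, 0], [5, -2, 0, -6, 0], [5, -2, 0, -6, 0]],
  ],
)

```text
clock: 18.35
tcp_pos: [0.529, 0.0905, 0.1073]
orientation: [-0.061, -3.138, 0.004]
force: [2.7, -5.9, -12.7]
width: 0.146
grip_force: 15.0
```

Lever is at its upper stop. I'll release it and lift clear.

apply_moves(
  targets=[
    [[20, 0, 0, 2, 0], [30, 0, 0, 0, 0], [30, 0, 0, -35, 0], [30, 0, 0, -75, 0], [30, 0, 0, -110, 0], [30, 0, 0, -110, 0], [30, 0, 0, -110, 0], [30, 0, 0, -110, 0], [30, 0, 0, -110, 0], [30, 0, 0, -110, 0], [30, 0, 0, -110, 0], [30, 0, 0, -110, 0], [30, 0, 0, -110, 0], [30, 0, 0, -110, 0], [30, 0, 0, -110, 0], [30, 0, 0, -110, 0], [30, 0, 0, -110, 0], [30, 0, 0, -110, 0], [30, 0, 0, -110, 0], [30, 0, 0, -110, 0]],
  ],
)

```text
clock: 20.02
tcp_pos: [0.5302, 0.0927, 0.219]
orientation: [-0.059, -3.141, -0.0]
force: [0.1, 0.4, 0.2]
width: 0.302
grip_force: 0.0
```

apply_moves(
  targets=[
    [[30, 0, 30, -10, 0], [30, 0, 60, -10, 0], [30, 0, 90, -10, 0], [30, 0, 120, -10, 0], [30, 0, 150, -10, 0], [30, 0, 150, -10, 0], [30, 0, 150, -10, 0], [30, 0, 150, -10, 0], [30, 0, 150, -10, 0], [30, 0, 150, -10, 0], [30, 0, 150, -10, 0], [30, 0, 150, -10, 0], [30, 0, 150, -10, 0], [30, 0, 150, -10, 0], [30, 0, 150, -10, 0]],
  ],
)

```text
clock: 21.27
tcp_pos: [0.5359, 0.2425, 0.229]
orientation: [-0.06, -3.141, -0.0]
force: [0.5, 0.1, -1.0]
width: 0.304
grip_force: 0.0
```

```bash
python3 - <<'E'
from h import *
s=ctrl.sense();print(s['clock'],s['tcp_pos'],s['force'])
t=cams.get_image('top');b=cams.get_image('scene')
cv2.imwrite('pics/t6.png',t[:,:,::-1])
cv2.imwrite('pics/v6.png',np.hstack([cv2.resize(t[95:275,200:400],(400,360)),cv2.resize(b[150:330,170:370],(400,360))])[:,:,::-1])
E
```

```text
21.2667 [0.53590752 0.24248432 0.22899014] [ 0.48998089  0.13123825 -0.98212771]
```

View pics/v6.png

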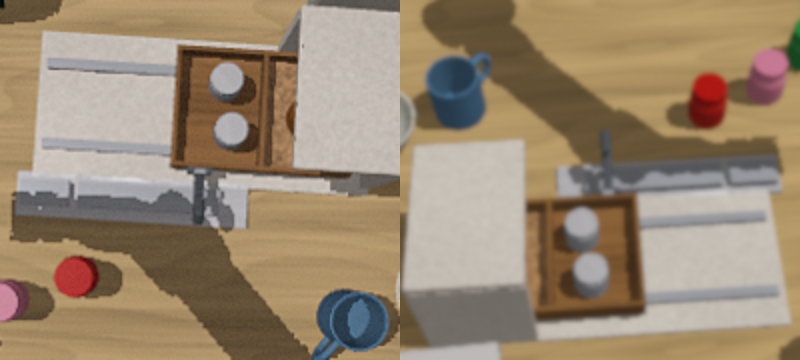

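Tray looks home with the jar upright at the roof edge and the lever up. I'll compare numerically with the first picture.

```bash
python3 - <<'E'
from h import *
a=cv2.cvtColor(cv2.imread('pics/top0.png'),6).astype(np.float32);b=cv2.cvtColor(cams.get_image('top'),cv2.COLOR_RGB2GRAY).astype(np.float32)
for n,(x0,x1,y0,y1) in {'tins':(286,334,115,180),'lever':(290,310,182,212)}.items():
    A=a[y0:y1,x0:x1];r=cv2.matchTemplate(b[y0-6:y1+6,x0-6:x1+6],A,cv2.TM_CCOEFF_NORMED);_,v,_,l=cv2.minMaxLoc(r)
    x=l[0];q=r[l[1]];sub=0 if x in(0,12) else (q[x-1]-q[x+1])/(2*(q[x-1]-2*q[x]+q[x+1]))
    print(n,v,x-6+sub,l[1]-6)
E
```

```text
tins 0.9954590797424316 0.008567919 0
lever 0.6940785050392151 0.122626886 0
```

```bash
python3 - <<'E'
from plant import ctrl
print(ctrl.close_job())
E
```

```text
the job is handed in; nothing more can be done
None
```

The job is handed in at about 21 s: the tray was latched open, loaded with the amber jar and released; it ran back home with the jar standing in it and the lever up at its stop.

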